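Put the sugar tins away and hold up the fullest

TASK

Put the sugar tins from the bamboo tray away on the white turntable organizer, feeling the weight of each as you lift it, but keep the heaviest one: the two lighter tins end up standing on the turntable, and you finish with the heaviest still in your grip, held upright and still with its base about 20 cm above the worktop (do not put it down or let go). The tins are closed and look the same, so only hefting tells them apart; keep them upright, set them down rather than dropping them, and leave the flask, snack box, saucer and spoon where they are.

Things in the scene. Friction and masses are not known exactly. Their poses are not given: they have to be found in the camera images.
- tin_a: one of three identical closed square tins, red, cream panels, brass-coloured lid, 64 x 64 x 115 mm high, smooth sides; 0.15 to 0.6 kg with the unseen hard sugar loaf lying in it. The heaviest is at least 120 g heavier than either other; the letters tell nothing of the weight. Origin: centre of the underside, z up, x and y square to the sides. Starts upright on the tray, 105 mm or more from the next
- tin_b: one of three identical closed square tins, red, cream panels, brass-coloured lid, 64 x 64 x 115 mm high, smooth sides; 0.15 to 0.6 kg with the unseen hard sugar loaf lying in it. The heaviest is at least 120 g heavier than either other; the letters tell nothing of the weight. Origin: centre of the underside, z up, x and y square to the sides. Starts upright on the tray, 105 mm or more from the next
- tin_c: one of three identical closed square tins, red, cream panels, brass-coloured lid, 64 x 64 x 115 mm high, smooth sides; 0.15 to 0.6 kg with the unseen hard sugar loaf lying in it. The heaviest is at least 120 g heavier than either other; the letters tell nothing of the weight. Origin: centre of the underside, z up, x and y square to the sides. Starts upright on the tray, 105 mm or more from the next
- organizer: white round plastic turntable, 290 mm across, left or right of the robot's centre line; origin at the centre of its underside on the worktop, z up. The dish's flat floor, where tins stand, is 30 mm above the worktop and 276 mm across inside the rim; the rim's top is at 50 mm. The dish turns about the vertical through the origin with slight friction (0.05 N m); the foot is fixed
- tray: fixed bamboo serving tray, 240 mm (its x) by 380 mm (its y), on which the three tins start in a loose row along its y; origin at the centre of its underside. Its floor is 8 mm above the worktop, its rim 18 mm high. It lies on the side opposite the organizer
- flask: bystander: upright orange insulated flask with a black flip-top lid and carrying loop, 75 mm across, 242 mm high; origin at the centre of its underside
- snack_box: bystander: clear polycarbonate snack box with clipped lid, 126 x 176 x 62 mm high; origin at the centre of its underside
- saucer: bystander: grey ceramic saucer, 140 mm across, 20 mm high; origin at the centre of its underside
- spoon: bystander: small bamboo spoon, 130 mm long, lying beside the saucer; origin under the middle of its length, along its x
There are look-alikes about, which are no part of the job. Leave any black or blue look-alike of the tin_a alone.

How it is judged (in metres and radians):
At the end, for the whole second after the job is handed in: The heaviest tin is gripped, upright within 0.3 rad, still, over 150 mm above the worktop, nothing else carrying it. The two lighter ones (each pressing under 3.8 N) stand let go on the organizer, within 120 mm of its axis and 0.12 rad of upright (((height (world z) of tin_a above 0.15 m and angle between tin_a's own z axis and vertical below 0.3 rad and linear speed of tin_a below 0.04 m/s and contact force between tin_a and the fingers above 1 N and contact force between tin_a and organizer below 0.1 N and contact force between tin_a and flask below 0.1 N and contact force between tin_a and tin_b below 0.1 N and contact force between each of tin_b, tin_c and the fingers below 0.1 N and angle between each of tin_b, tin_c's own z axis and vertical below 0.12 rad and horizontal distance between each of tin_b, tin_c and organizer below 0.12 m and contact force between tin_b and organizer between 1 and 3.8 N and linear speed of each of tin_b, tin_c below 0.03 m/s and contact force between tin_a and tin_c below 0.1 N and contact force between tin_c and organizer between 1 and 3.8 N) or (height (world z) of tin_b above 0.15 m and angle between tin_b's own z axis and vertical below 0.3 rad and linear speed of tin_b below 0.04 m/s and contact force between tin_b and the fingers above 1 N and contact force between tin_b and organizer below 0.1 N and contact force between tin_b and flask below 0.1 N and contact force between tin_b and tin_a below 0.1 N and contact force between each of tin_a, tin_c and the fingers below 0.1 N and angle between each of tin_a, tin_c's own z axis and vertical below 0.12 rad and horizontal distance between each of tin_a, tin_c and organizer below 0.12 m and contact force between tin_a and organizer between 1 and 3.8 N and linear speed of each of tin_a, tin_c below 0.03 m/s and contact force between tin_b and tin_c below 0.1 N and contact force between tin_c and organizer between 1 and 3.8 N) or (height (world z) of tin_c above 0.15 m and angle between tin_c's own z axis and vertical below 0.3 rad and linear speed of tin_c below 0.04 m/s and contact force between tin_c and the fingers above 1 N and contact force between tin_c and organizer below 0.1 N and contact force between tin_c and flask below 0.1 N and contact force between tin_c and tin_a below 0.1 N and contact force between each of tin_a, tin_b and the fingers below 0.1 N and angle between each of tin_a, tin_b's own z axis and vertical below 0.12 rad and horizontal distance between each of tin_a, tin_b and organizer below 0.12 m and contact force between tin_a and organizer between 1 and 3.8 N and linear speed of each of tin_a, tin_b below 0.03 m/s and contact force between tin_c and tin_b below 0.1 N and contact force between tin_b and organizer between 1 and 3.8 N))); the arm keeps its last pose, push and grip.
It fails at once if a tin is tipped (more than 0.6 rad) (angle between any of tin_a, tin_b, tin_c's own z axis and vertical above 0.6 rad).
It fails at once if a tin is dropped or knocked: it moves faster than 0.6 m/s with no finger on it ((linear speed of tin_a above 0.6 m/s and contact force between tin_a and the fingers below 0.05 N) or (linear speed of tin_b above 0.6 m/s and contact force between tin_b and the fingers below 0.05 N) or (linear speed of tin_c above 0.6 m/s and contact force between tin_c and the fingers below 0.05 N)).
It fails at once if the flask, snack box, saucer or spoon is moved more than 30 mm (distance of any of flask, snack_box, saucer, spoon from where it was at the start of the episode above 0.03 m).
It also fails if it takes over 72 s, if anything falls off the work surface, if the arm or the gripper's body presses on something with over 40 N, if the wrist force passes 120 N, or if a joint passes its speed limit or range.

ROBOT

A 6-joint arm with a two-finger parallel gripper is mounted at the origin on the work surface. World frame = base frame: x ahead of the robot, y to its left, z up, the work surface at z = 0. Lengths are in m, angles in degrees, forces in N, time in s.
With the tool pointing down it reaches from about 0.4 to 0.825 m from the base axis. Payload 7 kg.
Tool frame: the origin (TCP) lies midway between the tips of the shut fingers; the grasp point (between the pads) lies 19 mm behind it (ctrl.grasp_offset is the distance from the TCP to the grasp point, in m); z points along the fingers, x is the direction in which the jaws open and shut, and the axes are right-handed (so a half turn about z gives the same grasp; the last joint's range is limited). The gripper opens to 88 mm and grips with 3 to 60 N. Pads are 19 mm wide; open, the fingers measure 130 mm over their backs; the gripper's body (78 mm by 193 mm) begins 47 mm behind the grasp point.
Start: joints at [85.606, 20.546, 0.682, 0, -70.136, -16.507], TCP at [0.241, 0.631, 0.227] pointing down, gripper open.
Joint ranges: [-176.03, 176.03], [-82.01, 121.73], [-58.28, 71.71], [-173.87, 95.51], [-174.79, -0.11], [-173.66, 173.66]. Speed limits (degrees/s): [136.94, 136.94, 172.46, 180, 180, 180].

INTERFACE

Orientations are given as [roll, pitch, yaw] about the fixed x, y, z axes, in that order (R = Rz(yaw) Ry(pitch) Rx(roll)).
In Python, from plant import sensors, snapshot, order, ctrl gives the robot as it stands.
- The arm moves only by the tool send_rows, never from a script. Its argument "commands" is a list of rows, each a list of 3 entries, a list of its own where there are three numbers: the closure, from 0 (fully open) to 1 (shut), then the shift along the world's x, y, z in units of 0.25 m (1.0 is 0.25 m), then the turn, a rotation vector about the world's x, y, z in units of 360 degrees (1.0 is 360 degrees). In form: [[hand, [x, y, z], [ax, ay, az]], ...]. A call has 1 to 12 rows; each row shifts and turns the pose as measured when the row begins; what a row does not reach is not made up. A row lasts 1/10 s, in which the tool goes at most 50 mm and 8.59 degrees, less where a joint would pass 70% of its speed; a pose out of reach is approached as far as the arm can. A call with a number of a shift or a turn outside -1 to 1 is refused whole. A call with a gripper value outside its range is refused whole. The fingers move at their own pace and stop on an object; the grip force is fixed at half the most. Time passes only in rows, so rows that do not move let the fingers close. It gives the time, the measured TCP pose, the force and the opening at its end, in the units of the state.
- sensors.get_obs(): the state, without advancing time (a new reading comes with each control period).
- snapshot(name): name is "scene" or "top" or "wrist"; returns a dict with "color" (400x640x3 uint8, blue, green, red), "z_map" (400x640 float32, m along the optical axis (not along the pixel's ray), 0 where there is no reading), "mtx" (3x3 intrinsics, pixels), "xyz" and "attitude" of the camera in the world. Camera axes: x right, y down, z forward; pixel columns grow to the right and rows downward; lengths in m; the calibration is good to about 2 mm. A picture is of the moment at which its call begins.
- order.close_job(): hands the job in, once; it reports no verdict.
The state is a dict: "clock": time; "joint_pos": joint angles; "qvel": joint speeds; "tau": joint torques, N m; "tool_pos": TCP position; "orientation": TCP orientation; "force": force on the tool from outside, world axes, zero at the start; "moment": the same for the moment, N m; "opening": finger opening in m.
Only numpy, scipy, OpenCV 4.12 (cv2) and the standard library are available. Lean on these libraries where they do the work, as an engineer would, in place of code of your own. Each camera call takes 0.05 s, during which the arm holds its last target.

## Working session

There is one attempt and no reset: what is moved stays moved. The work goes in short steps, Python scripts to look and compute and a tool call to move; the robot and the scene stay as the last step left them, time stands still between calls to the robot, and variables do not carry over. Pictures are saved under pics/ and viewed, and the job is handed in when it is done.

Besides the shell and the picture viewer there is one more tool, called as name(argument=value, ...), one argument or row to a line, values as JSON. send_rows: Moves the arm, as the interface text tells. Its arguments: {"type":"object","properties":{"commands":{"type":"array","items":{"type":"array"}}},"required":["commands"]}

```bash
mkdir -p pics; ls; cat > h.py <<'E'
import numpy as np, cv2
from plant import sensors, snapshot, order, ctrl
def px2w(s,u,v,z=None,d=None):
    K=np.array(s["mtx"]);
    ray=np.linalg.inv(K)@np.array([u,v,1.0])
    R=RT(s["attitude"]);p=np.array(s["xyz"])
    if z is not None:
        w=R@ray; return p+w*(z-p[2])/w[2]
    if d is None: d=s["z_map"][int(round(v)),int(round(u))]
    return p+R@(ray*d)
def RT(a):
    a=np.array(a,float)
    if a.shape==(3,3): return a
    if a.shape==(4,): raise Exception("quat")
    from scipy.spatial.transform import Rotation as Ro
    return Ro.from_euler('xyz',a,degrees=True).as_matrix()
E
python3 - <<'E'
from h import *
print(sensors.get_obs())
for n in ["scene","top"]:
    s=snapshot(n); cv2.imwrite(f"pics/{n}0.png",s["color"]); print(n,s["mtx"],s["xyz"],s["attitude"])
E
```

```text
pics
{'clock': 0.0, 'joint_pos': array([ 8.56044388e+01,  2.05911933e+01,  6.33933969e-01, -2.00348208e-02,
       -7.01359015e+01, -1.65060069e+01]), 'qvel': array([-0.02076293,  0.05999224, -0.01842021,  0.01638534, -0.13501784,
       -0.05293394]), 'tau': array([-6.50894999e-04, -5.82721961e+01,  2.93045551e+01,  6.99691460e+00,
        6.80463592e-03, -1.75280138e-04]), 'tool_pos': array([0.24067639, 0.63011095, 0.2256269 ]), 'orientation': array([-1.79991587e+02, -9.46730961e-02, -1.10908398e+02]), 'force': array([ 0.05474844,  0.21390517, -0.16730038]), 'moment': array([ 0.00730533,  0.04984693, -0.01993874]), 'opening': 0.08780019601356152}
scene [[361.07793005   0.         328.99723931]
 [  0.         361.07793005 203.3821603 ]
 [  0.           0.           1.        ]] [0.91551617 0.44473675 0.93237214] [-149.81022265    0.45650801  132.30838021]
top [[385.14345571   0.         321.33594092]
 [  0.         385.14345571 206.44671813]
 [  0.           0.           1.        ]] [0.42000356 0.07202526 1.29113942] [-1.75447382e+02  4.14823707e-02 -8.99264822e+01]
```

View pics/scene0.png

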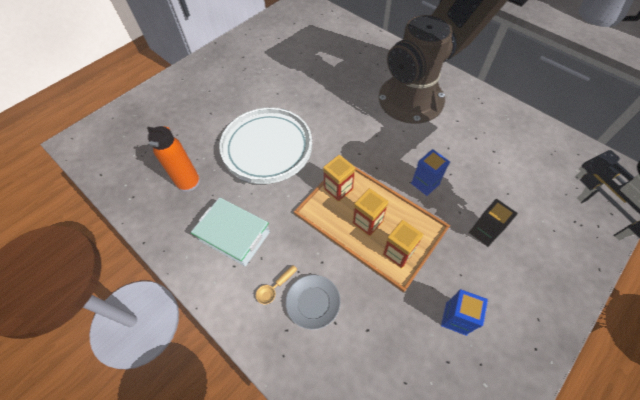

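View pics/top0.png

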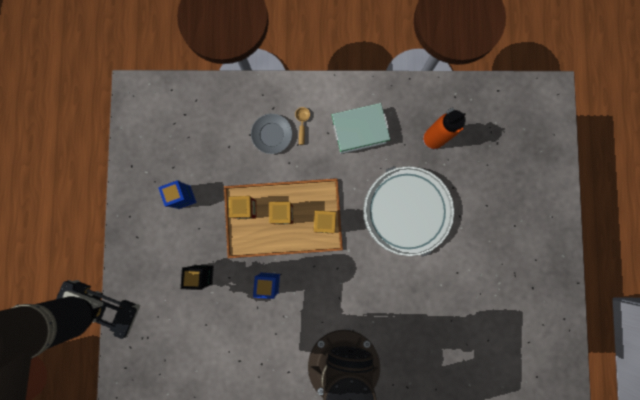

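```bash
python3 - <<'E'
from h import *
s=snapshot("top"); c=s["color"]
z=s["z_map"]; K=np.array(s["mtx"]); R=RT(s["attitude"])
vv,uu=np.mgrid[0:400,0:640]
P=np.stack([uu,vv,np.ones_like(uu)],-1)@np.linalg.inv(K).T*z[...,None]
W=P@R.T+np.array(s["xyz"]); np.save("W.npy",W)
def fit(m,name):
    n,l,st,ce=cv2.connectedComponentsWithStats(m.astype(np.uint8))
    for i in range(1,n):
        if st[i,4]<60: continue
        p=W[l==i]; r=cv2.minAreaRect((p[:,:2]*1000).astype(np.float32))
        print(name,ce[i].round(1),st[i,4],p.mean(0).round(4),"rect",np.round(r[0],1),np.round(r[1],1),round(r[2],1))
ok=(W[...,0]>0.1)&(W[...,0]<0.9)&(abs(W[...,1])<0.75)
fit(ok&(W[...,2]>.11)&(W[...,2]<.135),"tins")
fit(ok&(W[...,2]>.04)&(W[...,2]<.056),"rim")
fit(ok&(W[...,2]>.2)&(W[...,2]<.3),"flask")
fit(ok&(W[...,2]>.057)&(W[...,2]<.07),"box")
cv2.imwrite("pics/traycrop.png",cv2.resize(c[160:270,200:460],None,fx=3,fy=3,interpolation=cv2.INTER_CUBIC))
E
```

```text
tins [437.5 134.8] 75 [ 0.7356 -0.2855  0.122 ] rect [ 738.6 -289.8] [69.7 27.4] 42.2
tins [171.2 193.2] 448 [0.5539 0.5339 0.116 ] rect [554.7 534.5] [66.1 67.4] 22.0
tins [239.4 206.3] 472 [0.513  0.3222 0.1235] rect [512.9 322. ] [64.6 65.8] 0.2
tins [279.5 212. ] 459 [0.4959 0.2001 0.1236] rect [496.1 200.4] [61.6 64.7] 0.0
tins [324.5 221.4] 454 [0.4677 0.0634 0.1234] rect [467.4  63.3] [64. 64.] 0.0
tins [191.7 278.2] 462 [0.296  0.4639 0.1157] rect [295.5 464.4] [66.1 64.9] 87.2
tins [264.2 287. ] 471 [0.2701 0.2448 0.1153] rect [270. 245.] [65.3 65.1] 86.7
rim [412.1 210.4] 681 [ 0.507  -0.2205  0.0486] rect [ 506.1 -209.3] [287.6 286.9] 82.1
flask [454.1 120.1] 415 [ 0.7512 -0.3034  0.2214] rect [ 753.9 -306.1] [59.8 59.4] 71.5
flask [348.5 355.2] 323 [ 1.049e-01 -2.000e-04  2.314e-01] rect [105.1  -3.6] [ 10.2 115.4] 0.0
box [360.6 126.5] 1934 [ 0.7789 -0.0544  0.0626] rect [779.5 -54.9] [128.6 172.4] 12.8
```

View pics/traycrop.png

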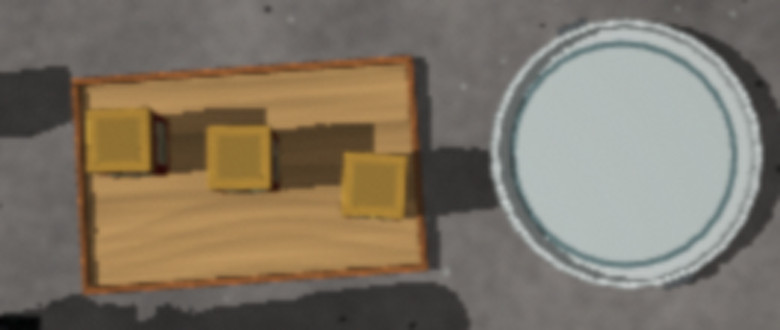

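send_rows(
  commands=[
    [0,[0.109,-0.123,0],[0,0,-0.0192]],
    [0,[0.109,-0.123,0],[0,0,-0.0192]],
    [0,[0.109,-0.123,0],[0,0,-0.0192]],
    [0,[0.109,-0.123,0],[0,0,-0.0192]],
    [0,[0.109,-0.123,0],[0,0,-0.0192]],
    [0,[0.109,-0.123,0],[0,0,-0.0192]],
    [0,[0.109,-0.123,0],[0,0,-0.0192]],
    [0,[0.109,-0.123,0],[0,0,-0.0192]],
    [0,[0.109,-0.123,0],[0,0,-0.0192]],
    [0,[0.109,-0.123,0],[0,0,-0.0192]],
    [0,[0,0,0],[0,0,0]],
  ],
)

```text
clock: 1.25
tool_pos: [0.5188, 0.3093, 0.2216]
orientation: [-179.8, -0.4, 177.3]
force: [-0.2, 0.5, -0.5]
opening: 0.0877
```

send_rows(
  commands=[
    [0,[-0.022,0.05,-0.05],[0,0,0.0075]],
    [0,[0,0,0],[0,0,0]],
  ],
)

```text
clock: 1.45
tool_pos: [0.5135, 0.321, 0.2079]
orientation: [-179.8, -0.4, -180.0]
force: [0.0, -0.3, 0.0]
opening: 0.0875
```

```bash
python3 - <<'E'
from h import *
o=sensors.get_obs(); print(o['tool_pos'],o['orientation'],o['force'])
s=snapshot("wrist"); cv2.imwrite("pics/w1.png",s["color"])
z=s["z_map"]; K=np.array(s["mtx"]); R=RT(s["attitude"])
vv,uu=np.mgrid[0:400,0:640]
W=(np.stack([uu,vv,np.ones_like(uu)],-1)@np.linalg.inv(K).T*z[...,None])@R.T+np.array(s["xyz"])
m=(W[...,2]>.112)&(W[...,2]<.135)&(z>0)
n,l,st,ce=cv2.connectedComponentsWithStats(m.astype(np.uint8))
for i in range(1,n):
    if st[i,4]<200: continue
    p=W[l==i]; r=cv2.minAreaRect((p[:,:2]*1000).astype(np.float32)); print(ce[i].round(),st[i,4],p.mean(0).round(4),np.round(r[0],1),np.round(r[1],1),r[2])
E
```

```text
[0.51351115 0.32099647 0.20788211] [-179.82886256   -0.39946473 -179.96728992] [ 0.0220064  -0.30649715  0.03248711]
[345.  44.] 8325 [0.4946 0.2054 0.1224] [494.1 205.7] [65.3 57. ] 1.0403865575790405
[619. 108.] 3584 [0.2862 0.2475 0.1144] [280.6 245.1] [65.1 41.8] 86.88695526123047
[320. 205.] 6476 [0.5115 0.3214 0.1223] [511.6 323.7] [64.9 65.2] 2.056079387664795
```

View pics/w1.png

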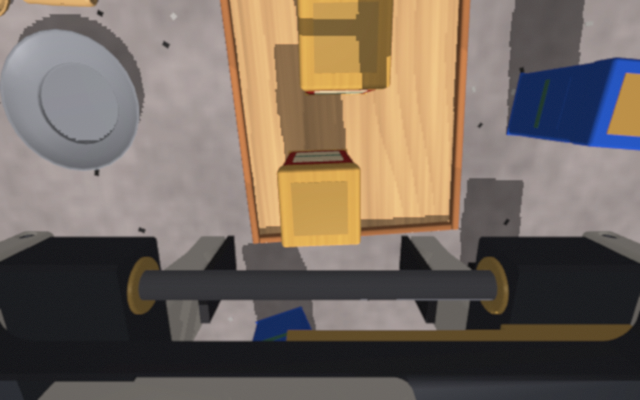

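send_rows(
  commands=[
    [0,[0,0.005,-0.12],[0,0,0.0055]],
    [0,[0,0,-0.12],[0,0,0]],
    [0,[0,0,-0.12],[0,0,0]],
    [0,[0,0,-0.1],[0,0,0]],
    [0,[0,0,-0.05],[0,0,0]],
    [0,[0,0,0],[0,0,0]],
  ],
)

```text
clock: 2.1
tool_pos: [0.5113, 0.3283, 0.0796]
orientation: [-180.0, -0.1, -177.2]
force: [-1.2, -0.1, 0.0]
opening: 0.0876
```

send_rows(
  commands=[
    [0,[0.003,-0.024,-0.016],[0,0,0]],
    [0,[0,0,0],[0,0,0]],
    [1,[0,0,0],[0,0,0]],
    [1,[0,0,0],[0,0,0]],
    [1,[0,0,0],[0,0,0]],
    [1,[0,0,0],[0,0,0]],
  ],
)

```text
clock: 2.7
tool_pos: [0.5137, 0.3244, 0.0804]
orientation: [179.8, 0.2, -177.1]
force: [-0.4, 0.9, -2.0]
opening: 0.0647
```

send_rows(
  commands=[
    [1,[0,0,0],[0,0,0]],
    [1,[0,0,0.06],[0,0,0]],
    [1,[0,0,0.08],[0,0,0]],
    [1,[0,0,0.08],[0,0,0]],
    [1,[0,0,0.03],[0,0,0]],
    [1,[0,0,0],[0,0,0]],
    [1,[0,0,0],[0,0,0]],
    [1,[0,0,0],[0,0,0]],
    [1,[0,0,0],[0,0,0]],
    [1,[0,0,0],[0,0,0]],
  ],
)

```text
clock: 3.7
tool_pos: [0.5111, 0.3219, 0.1393]
orientation: [-179.9, -0.2, -177.2]
force: [0.1, 0.3, -2.2]
opening: 0.0649
```

```bash
python3 - <<'E'
from h import *
F=[]
for i in range(14):
    s=snapshot("scene"); o=sensors.get_obs(); F.append(np.r_[o['force'],o['tool_pos'],o['moment']])
F=np.array(F); print(F.mean(0).round(3),F.std(0).round(3),o['clock'],o['opening'])
cv2.imwrite("pics/s1.png",s["color"])
E
```

```text
[-0.262  0.087 -2.108  0.511  0.322  0.14   0.076 -0.057 -0.01 ] [0.463 0.394 0.52  0.    0.    0.    0.023 0.032 0.026] 4.4 0.06451579122572838
```

View pics/s1.png

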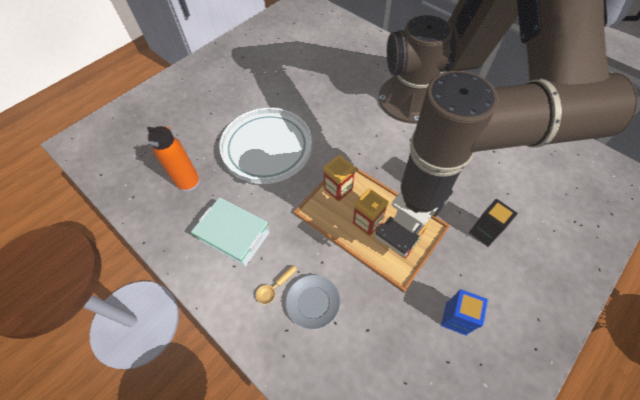

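send_rows(
  commands=[
    [1,[0,0,0.1],[0,0,0]],
    [1,[0,0,0.14],[0,0,0]],
    [1,[0,-0.06,0.12],[0,0,0]],
    [1,[0,-0.12,0.02],[0,0,0]],
    [1,[0,-0.16,0],[0,0,0]],
    [1,[0,-0.16,0],[0,0,0]],
    [1,[0,-0.16,0],[0,0,0]],
    [1,[0,-0.16,0],[0,0,0]],
    [1,[0,-0.16,0],[0,0,0]],
    [1,[0,-0.16,0],[0,0,0]],
    [1,[0,-0.16,0],[0,0,0]],
    [1,[0,-0.16,0],[0,0,0]],
  ],
)

```text
clock: 5.6
tool_pos: [0.5091, -0.0516, 0.2397]
orientation: [180.0, 0.1, -176.7]
force: [1.0, 0.6, -1.6]
opening: 0.0643
```

send_rows(
  commands=[
    [1,[0,-0.16,0],[0,0,0]],
    [1,[0,-0.16,0],[0,0,0]],
    [1,[0,-0.16,0],[0,0,0]],
    [1,[0,-0.15,0],[0,0,0]],
    [1,[0,-0.1,0],[0,0,0]],
    [1,[0,-0.05,0],[0,0,0]],
    [1,[0,0,0],[0,0,0]],
    [1,[0,0,0],[0,0,0]],
  ],
)

```text
clock: 6.4
tool_pos: [0.5065, -0.2589, 0.2404]
orientation: [180.0, 0.2, -177.1]
force: [-0.5, 0.1, -2.5]
opening: 0.0643
```

send_rows(
  commands=[
    [1,[0,-0.036,-0.06],[0,0,0]],
    [1,[0,0,-0.12],[0,0,0]],
    [1,[0,0,-0.12],[0,0,0]],
    [1,[0,0,-0.1],[0,0,0]],
    [1,[0,0,-0.05],[0,0,0]],
    [1,[0,0,0],[0,0,0]],
    [1,[0,0,0],[0,0,0]],
  ],
)

```text
clock: 7.1
tool_pos: [0.5087, -0.2608, 0.1271]
orientation: [-180.0, 0.5, -176.6]
force: [0.3, -0.6, -1.3]
opening: 0.0646
```

```bash
python3 - <<'E'
from h import *
o=sensors.get_obs(); print(o['tool_pos'],o['orientation'],o['force'])
s=snapshot("scene"); c=s["color"][80:220,180:400]; cv2.imwrite("pics/s2.png",cv2.resize(c,None,fx=3,fy=3))
E
```

```text
[ 0.50874645 -0.26076469  0.12711279] [-179.99404058    0.51586422 -176.57028069] [ 0.27641992 -0.57950917 -1.29772354]
```

View pics/s2.png

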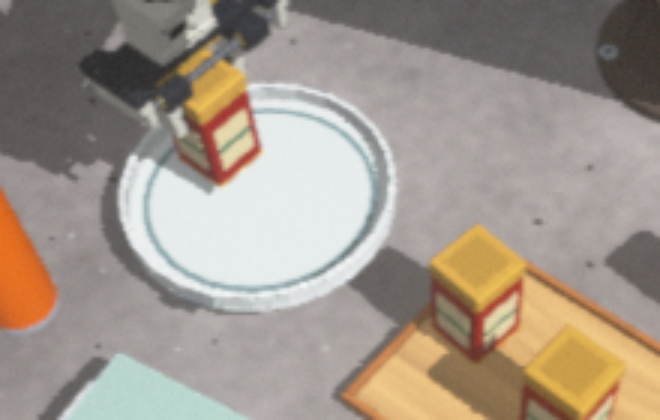

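send_rows(
  commands=[
    [1,[0,-0.03,-0.06],[0,0,0]],
    [1,[0,0,-0.02],[0,0,0]],
    [1,[0,0,-0.01],[0,0,0]],
    [1,[0,0,0],[0,0,0]],
    [1,[0,0,0],[0,0,0]],
  ],
)

```text
clock: 7.65
tool_pos: [0.5105, -0.269, 0.1054]
orientation: [-179.9, 0.8, -176.5]
force: [0.2, 0.2, -1.4]
opening: 0.0642
```

send_rows(
  commands=[
    [1,[0,0,-0.012],[0,-0.001,0]],
    [1,[0,0,-0.008],[0,0,0]],
    [1,[0,0,0],[0,0,0]],
  ],
)

```text
clock: 7.95
tool_pos: [0.5115, -0.2695, 0.1017]
orientation: [-179.8, 1.3, -176.5]
force: [0.2, -1.0, -1.8]
opening: 0.0646
```

send_rows(
  commands=[
    [1,[-0.01,0,-0.008],[0,0.0036,0]],
    [1,[0,0,-0.006],[0,0,0]],
    [1,[0,0,0],[0,0,0]],
  ],
)

```text
clock: 8.25
tool_pos: [0.5113, -0.2702, 0.1012]
orientation: [-179.8, 0.2, -176.4]
force: [-0.2, 0.3, -1.7]
opening: 0.0641
```

send_rows(
  commands=[
    [1,[0,0,-0.012],[0,0,0]],
    [1,[0,0,-0.004],[0,0,0]],
    [1,[0,0,0],[0,0,0]],
  ],
)

```text
clock: 8.55
tool_pos: [0.5126, -0.2708, 0.1008]
orientation: [-179.6, 0.2, -176.3]
force: [-0.3, 0.3, -2.2]
opening: 0.0639
```

```bash
python3 - <<'E'
from h import *
F=[]
for i in range(4):
    s=snapshot("scene"); o=sensors.get_obs(); F.append(np.r_[o['force'],o['tool_pos']])
print(np.mean(F,0).round(4))
c=s["color"][80:180,200:340]; cv2.imwrite("pics/s3.png",cv2.resize(c,None,fx=5,fy=5))
E
```

```text
[-0.4601  0.4484  2.5774  0.5127 -0.271   0.1007]
```

View pics/s3.png

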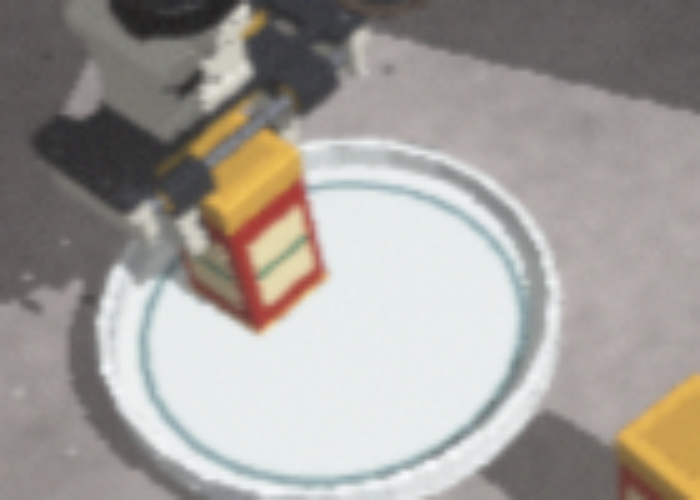

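send_rows(
  commands=[
    [0,[0,0,0],[0,0,0]],
    [0,[0,0,0],[0,0,0]],
    [0,[0,0,0],[0,0,0]],
    [0,[0,0,0],[0,0,0]],
    [0,[0,0,0.06],[0,0,0]],
    [0,[0,0,0.15],[0,0,0]],
    [0,[0,0,0.18],[0,0,0]],
    [0,[0,0,0.18],[0,0,0]],
    [0,[0,0,0.02],[0,0,0]],
    [0,[0,0,0],[0,0,0]],
  ],
)

```text
clock: 9.75
tool_pos: [0.5096, -0.2706, 0.2507]
orientation: [-179.7, -0.1, -176.3]
force: [-0.2, 0.2, -1.2]
opening: 0.0874
```

```bash
python3 - <<'E'
from h import *
s=snapshot("top"); o=sensors.get_obs(); print(o['tool_pos'],o['orientation'],o['force'],o['clock'],o['opening'])
cv2.imwrite("pics/t2.png",cv2.resize(s["color"][100:280,210:480],None,fx=2.5,fy=2.5))
E
```

```text
[ 0.50977054 -0.27086089  0.25065631] [-1.79670340e+02 -1.28047943e-01 -1.76329419e+02] [ 0.299596  -0.6102656  0.0735715] 9.8 0.0876589559592446
```

View pics/t2.png

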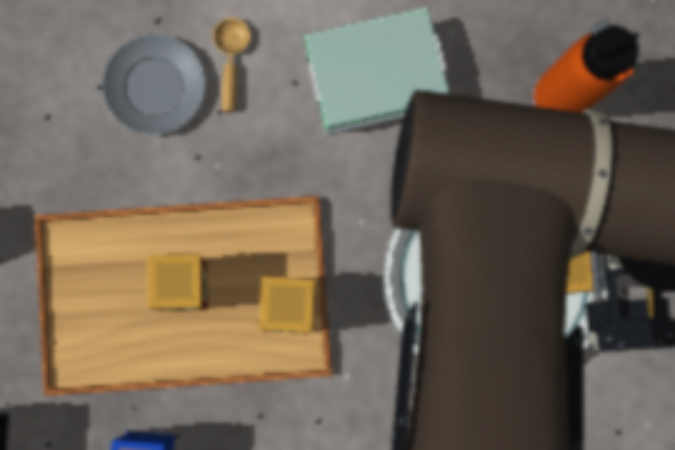

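send_rows(
  commands=[
    [0,[-0.019,0.148,-0.018],[0,0,-0.001]],
    [0,[-0.019,0.148,-0.018],[0,0,-0.001]],
    [0,[-0.019,0.148,-0.018],[0,0,-0.001]],
    [0,[-0.019,0.148,-0.018],[0,0,-0.001]],
    [0,[-0.019,0.148,-0.018],[0,0,-0.001]],
    [0,[-0.019,0.148,-0.018],[0,0,-0.001]],
    [0,[-0.019,0.148,-0.018],[0,0,-0.001]],
    [0,[-0.019,0.148,-0.018],[0,0,-0.001]],
    [0,[-0.014,0.12,-0.018],[0,0,-0.001]],
    [0,[0,0,0],[0,0,0]],
    [0,[0,0,0],[0,0,0]],
  ],
)

```text
clock: 10.9
tool_pos: [0.4579, 0.0644, 0.1933]
orientation: [-179.4, -1.3, -179.9]
force: [1.4, -0.8, 0.1]
opening: 0.0878
```

```bash
cat > wr.py <<'E'
from h import *
import sys
o=sensors.get_obs(); print(o['tool_pos'].round(4),o['orientation'].round(2),o['force'].round(2),o['clock'])
s=snapshot("wrist"); cv2.imwrite("pics/%s.png"%sys.argv[1],s["color"])
z=s["z_map"]; K=np.array(s["mtx"]); R=RT(s["attitude"])
vv,uu=np.mgrid[0:400,0:640]
W=(np.stack([uu,vv,np.ones_like(uu)],-1)@np.linalg.inv(K).T*z[...,None])@R.T+np.array(s["xyz"])
m=(W[...,2]>.112)&(W[...,2]<.16)&(z>0)&(W[...,0]>.35)
n,l,st,ce=cv2.connectedComponentsWithStats(m.astype(np.uint8))
for i in range(1,n):
    if st[i,4]<200: continue
    p=W[l==i]; r=cv2.minAreaRect((p[:,:2]*1000).astype(np.float32)); print(ce[i].round(),st[i,4],p.mean(0).round(4),np.round(r[0],1),np.round(r[1],1),r[2])
E
python3 wr.py w2
```

```text
[0.4579 0.0644 0.1933] [-179.4    -1.32 -179.91] [ 1.37 -0.77  0.08] 10.9
[304. 207.] 7293 [0.4663 0.0617 0.1223] [466.3  64.1] [65.3 65.4] 86.51994323730469
[266. 332.] 990 [0.4991 0.171  0.1191] [494.9 172.6] [64.7  9.8] 0.9876941442489624
```

View pics/w2.png

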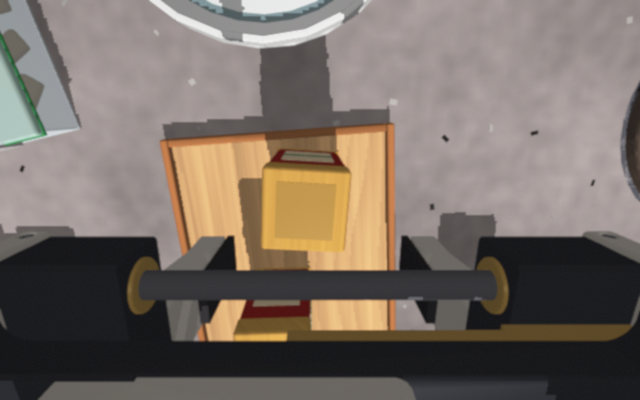

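send_rows(
  commands=[
    [0,[0.034,0,-0.03],[0,-0.0036,-0.0097]],
    [0,[0,0,-0.12],[0,0,0]],
    [0,[0,0,-0.12],[0,0,0]],
    [0,[0,0,-0.1],[0,0,0]],
    [0,[0,0,-0.05],[0,0,0]],
    [0,[0,0,0],[0,0,0]],
  ],
)

```text
clock: 11.55
tool_pos: [0.4669, 0.0579, 0.0838]
orientation: [-179.4, 0.0, 176.0]
force: [0.3, -0.2, -0.1]
opening: 0.0879
```

send_rows(
  commands=[
    [0,[0,0.024,-0.016],[0,0,0]],
    [0,[0,0,0],[0,0,0]],
    [1,[0,0,0],[0,0,0]],
    [1,[0,0,0],[0,0,0]],
    [1,[0,0,0],[0,0,0]],
    [1,[0,0,0],[0,0,0]],
  ],
)

```text
clock: 12.15
tool_pos: [0.4681, 0.0635, 0.0819]
orientation: [-179.5, 0.2, 175.9]
force: [-0.2, -0.4, -3.7]
opening: 0.0646
```

send_rows(
  commands=[
    [1,[0,0,0],[0,0,0]],
    [1,[0,0,0.06],[0,0,0]],
    [1,[0,0,0.08],[0,0,0]],
    [1,[0,0,0.08],[0,0,0]],
    [1,[0,0,0.03],[0,0,0]],
    [1,[0,0,0],[0,0,0]],
    [1,[0,0,0],[0,0,0]],
    [1,[0,0,0],[0,0,0]],
    [1,[0,0,0],[0,0,0]],
    [1,[0,0,0],[0,0,0]],
  ],
)

```text
clock: 13.15
tool_pos: [0.4633, 0.0619, 0.1404]
orientation: [-179.3, -0.4, 175.8]
force: [-0.2, -0.2, -4.5]
opening: 0.0643
```

```bash
cat > wt.py <<'E'
from h import *
F=[]
for i in range(14):
    s=snapshot("scene"); o=sensors.get_obs(); F.append(np.r_[o['force'],o['tool_pos'],o['moment']])
F=np.array(F); print(F.mean(0).round(3),F.std(0).round(3),o['orientation'],o['clock'],o['opening'])
E
python3 wt.py
```

```text
[-0.078 -0.053 -4.734  0.464  0.062  0.141  0.129 -0.086  0.007] [0.573 0.61  0.718 0.    0.    0.    0.036 0.028 0.026] [-179.31561625   -0.32342538  175.76809254] 13.85 0.06434878653674535
```

send_rows(
  commands=[
    [1,[0,0,-0.06],[0,0,0]],
    [1,[0,0,-0.08],[0,0,0]],
    [1,[0,0,-0.05],[0,0,0]],
    [1,[0,0,-0.01],[0,0,0]],
    [1,[0,0,0],[0,0,0]],
    [1,[0,0,0],[0,0,0]],
  ],
)

```text
clock: 14.45
tool_pos: [0.4651, 0.0626, 0.0913]
orientation: [-179.4, -0.2, 175.8]
force: [0.2, 0.3, -4.3]
opening: 0.0644
```

send_rows(
  commands=[
    [1,[0,0,-0.024],[0,0,0]],
    [1,[0,0,-0.012],[0,0,0]],
    [1,[0,0,-0.008],[0,0,0]],
    [1,[0,0,-0.008],[0,0,0]],
    [1,[0,0,0],[0,0,0]],
  ],
)

```text
clock: 14.95
tool_pos: [0.4652, 0.0634, 0.0815]
orientation: [-179.5, -0.1, 175.9]
force: [-0.1, -0.6, -4.9]
opening: 0.0639
```

send_rows(
  commands=[
    [1,[0,0,-0.01],[0,0,0]],
    [1,[0,0,-0.006],[0,0,0]],
    [1,[0,0,0],[0,0,0]],
    [1,[0,0,0],[0,0,0]],
  ],
)

```text
clock: 15.35
tool_pos: [0.4657, 0.0639, 0.0811]
orientation: [-179.5, 0.1, 176.0]
force: [-0.4, -0.8, -4.8]
opening: 0.0635
```

send_rows(
  commands=[
    [1,[0,0,-0.012],[0,0,0]],
    [1,[0,0,0],[0,0,0]],
    [1,[0,0,0],[0,0,0]],
  ],
)

```text
clock: 15.65
tool_pos: [0.4664, 0.0642, 0.0802]
orientation: [-179.5, 0.2, 176.1]
force: [0.8, 0.3, -3.9]
opening: 0.0641
```

```bash
python3 - <<'E'
from h import *
for i in range(5):
    snapshot("scene"); o=sensors.get_obs(); print(o['force'].round(2),o['tool_pos'].round(4))
E
```

```text
[-0.24 -0.19 -4.5 ] [0.4663 0.0641 0.0801]
[-0.79 -0.19 -2.84] [0.4663 0.064  0.08  ]
[-0.3   0.12 -3.52] [0.4663 0.0641 0.08  ]
[ 1.27  0.61 -3.45] [0.4663 0.0641 0.08  ]
[ 0.25 -0.26 -3.97] [0.4662 0.064  0.08  ]
```

send_rows(
  commands=[
    [1,[0,0,-0.012],[0,0,0]],
    [1,[0,0,-0.006],[0,0,0]],
    [1,[0,0,0],[0,0,0]],
  ],
)

```text
clock: 16.2
tool_pos: [0.4662, 0.0639, 0.0794]
orientation: [-179.4, 0.1, 176.2]
force: [-0.3, -0.4, -5.6]
opening: 0.0639
```

```bash
python3 - <<'E'
from h import *
for i in range(4):
    snapshot("scene"); o=sensors.get_obs(); print(o['force'].round(2),o['tool_pos'].round(4))
E
```

```text
[-0.21 -0.94 -4.74] [0.4663 0.0639 0.0793]
[-2.44  0.71  4.8 ] [0.4664 0.0639 0.0791]
[-2.07  0.83  1.81] [0.4663 0.0639 0.0791]
[-2.    1.62  2.3 ] [0.4664 0.0639 0.0791]
```

send_rows(
  commands=[
    [0,[0,0,0],[0,0,0]],
    [0,[0,0,0],[0,0,0]],
    [0,[0,0,0],[0,0,0]],
    [0,[0,0,0.06],[0,0,0]],
    [0,[0,0,0.15],[0,0,0]],
    [0,[0,0,0.17],[0,0,0]],
    [0,[0.03,0.12,0.04],[0,0,0.002]],
    [0,[0.03,0.15,0],[0,0,0.003]],
    [0,[0.03,0.15,0],[0,0,0.003]],
    [0,[0.02,0.1,0],[0,0,0.003]],
    [0,[0,0,0],[0,0,0]],
    [0,[0,0,0],[0,0,0]],
  ],
)

```text
clock: 17.6
tool_pos: [0.4958, 0.1983, 0.1896]
orientation: [-179.5, 0.3, -179.8]
force: [-0.3, -0.5, -0.4]
opening: 0.0873
```

```bash
python3 wr.py w3
```

```text
[0.4958 0.1983 0.1896] [-179.46    0.33 -179.78] [-0.31 -0.45 -0.42] 17.6
[364.  33.] 6802 [0.4673 0.0788 0.1223] [467.3  77.8] [39.8 65.5] 86.81498718261719
[320. 213.] 7431 [0.4943 0.1987 0.1222] [494.2 201.1] [65.3 65. ] 1.12773597240448
```

View pics/w3.png

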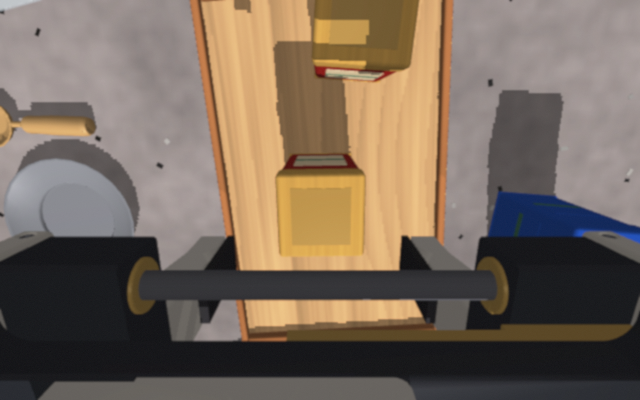

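B is centred at column 320 and C still stands on the tray. Descending onto B.

send_rows(
  commands=[
    [0,[-0.004,0.012,-0.03],[0,0,0.0028]],
    [0,[0,0,-0.12],[0,0,0]],
    [0,[0,0,-0.12],[0,0,0]],
    [0,[0,0,-0.1],[0,0,0]],
    [0,[0,0,-0.04],[0,0,0]],
    [0,[0,0,0],[0,0,0]],
  ],
)

```text
clock: 18.25
tool_pos: [0.4939, 0.1969, 0.0835]
orientation: [-179.5, 0.4, -178.8]
force: [-0.5, 0.5, 0.1]
opening: 0.0878
```

send_rows(
  commands=[
    [0,[0,0.018,-0.016],[0,0,0]],
    [0,[0,0,0],[0,0,0]],
    [1,[0,0,0],[0,0,0]],
    [1,[0,0,0],[0,0,0]],
    [1,[0,0,0],[0,0,0]],
    [1,[0,0,0],[0,0,0]],
  ],
)

```text
clock: 18.85
tool_pos: [0.4957, 0.2029, 0.0832]
orientation: [-179.7, 0.7, -178.8]
force: [0.5, 0.9, -2.9]
opening: 0.0644
```

send_rows(
  commands=[
    [1,[0,0,0],[0,0,0]],
    [1,[0,0,0.06],[0,0,0]],
    [1,[0,0,0.08],[0,0,0]],
    [1,[0,0,0.08],[0,0,0]],
    [1,[0,0,0.03],[0,0,0]],
    [1,[0,0,0],[0,0,0]],
    [1,[0,0,0],[0,0,0]],
    [1,[0,0,0],[0,0,0]],
    [1,[0,0,0],[0,0,0]],
    [1,[0,0,0],[0,0,0]],
  ],
)

```text
clock: 19.85
tool_pos: [0.4918, 0.2003, 0.1418]
orientation: [-179.5, 0.2, -178.9]
force: [0.2, -0.1, -2.9]
opening: 0.0641
```

```bash
python3 wt.py
```

```text
[ 0.015 -0.196 -2.939  0.492  0.201  0.142  0.106 -0.035 -0.   ] [0.51  0.493 0.631 0.    0.    0.    0.032 0.029 0.036] [-179.50650913    0.24233351 -178.91859292] 20.55 0.06413005287694945
```

send_rows(
  commands=[
    [1,[0,0,0.1],[0,0,0]],
    [1,[0,0,0.14],[0,0,0]],
    [1,[0.005,-0.06,0.1],[0,0,0]],
    [1,[0.005,-0.12,0.01],[0,0,0]],
    [1,[0.008,-0.16,0],[0,0,0]],
    [1,[0.008,-0.16,0],[0,0,0]],
    [1,[0.008,-0.16,0],[0,0,0]],
    [1,[0.008,-0.16,0],[0,0,0]],
    [1,[0.008,-0.16,0],[0,0,0]],
    [1,[0.008,-0.16,0],[0,0,0]],
    [1,[0,-0.13,0],[0,0,0]],
    [1,[0,-0.06,0],[0,0,0]],
  ],
)

```text
clock: 21.75
tool_pos: [0.505, -0.1422, 0.2346]
orientation: [-179.5, 0.4, -178.6]
force: [-0.3, 0.1, -2.4]
opening: 0.0645
```

send_rows(
  commands=[
    [1,[0,-0.02,0],[0,0,0]],
    [1,[0,0,0],[0,0,0]],
  ],
)

```text
clock: 21.95
tool_pos: [0.5044, -0.1494, 0.2343]
orientation: [-179.5, 0.4, -178.8]
force: [-0.1, -0.4, -2.3]
opening: 0.0641
```

```bash
python3 wr.py w4; python3 -c "
from h import *
s=snapshot('scene'); cv2.imwrite('pics/s4.png',cv2.resize(s['color'][60:220,160:400],None,fx=3,fy=3))"
```

```text
[ 0.5044 -0.1494  0.2343] [-179.51    0.41 -178.77] [-0.14 -0.36 -2.33] 21.95
[21. 18.] 1636 [ 0.7279 -0.2826  0.1276] [ 735.2 -280.2] [51.5 11.6] 34.23758316040039
[310.  43.] 8077 [ 0.5129 -0.2666  0.1442] [ 513.  -266.7] [65.  57.6] 3.133301258087158
```

View pics/w4.png

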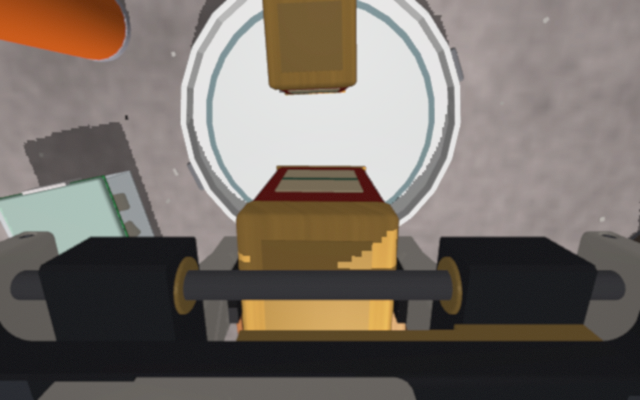

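View pics/s4.png

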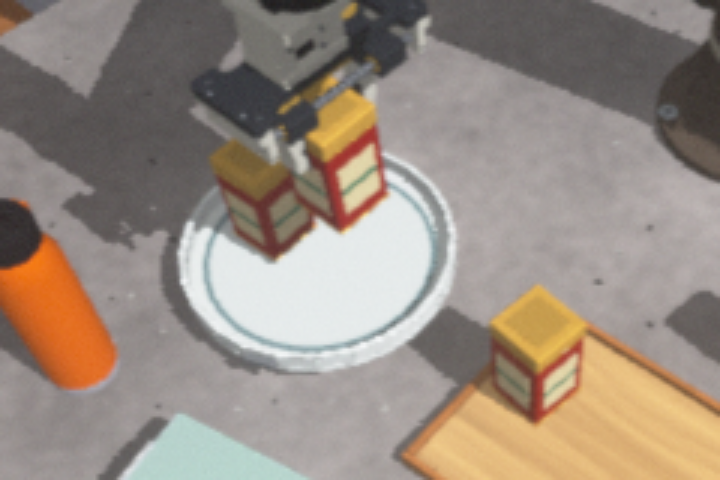

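send_rows(
  commands=[
    [1,[0,0,-0.06],[0,0,0]],
    [1,[0,0,-0.12],[0,0,0]],
    [1,[0,0,-0.12],[0,0,0]],
    [1,[0,0,-0.1],[0,0,0]],
    [1,[0,0,-0.05],[0,0,0]],
    [1,[0,0,-0.02],[0,0,0]],
    [1,[0,0,0],[0,0,0]],
  ],
)

```text
clock: 22.75
tool_pos: [0.5069, -0.1412, 0.1152]
orientation: [-179.5, 0.8, -178.1]
force: [-0.2, -0.8, -2.1]
opening: 0.0641
```

send_rows(
  commands=[
    [1,[-0.004,-0.026,-0.02],[0,0.002,0]],
    [1,[0,0,-0.016],[0,0,0]],
    [1,[0,0,-0.008],[0,0,0]],
    [1,[0,0,0],[0,0,0]],
    [1,[0,0,0],[0,0,0]],
  ],
)

```text
clock: 23.25
tool_pos: [0.5081, -0.1476, 0.1062]
orientation: [-179.5, 0.3, -178.0]
force: [0.5, -0.9, -3.0]
opening: 0.0644
```

```bash
cat > f.py <<'E'
from h import *
for i in range(3):
    snapshot("scene"); o=sensors.get_obs(); print(o['force'].round(2),o['tool_pos'].round(4),o['clock'])
E
python3 f.py
```

```text
[-0.3  -0.21 -3.1 ] [ 0.5081 -0.1475  0.1062] 23.3
[ 0.41 -0.49 -2.53] [ 0.5081 -0.1475  0.1062] 23.35
[ 0.29  0.16 -3.27] [ 0.508  -0.1475  0.1062] 23.4
```

send_rows(
  commands=[
    [1,[0,0,-0.012],[0,0,0]],
    [1,[0,0,-0.006],[0,0,0]],
    [1,[0,0,0],[0,0,0]],
  ],
)

```text
clock: 23.7
tool_pos: [0.5101, -0.1483, 0.1045]
orientation: [-179.4, 0.5, -178.0]
force: [-0.8, -0.3, -3.3]
opening: 0.064
```

```bash
python3 f.py
```

```text
[ 0.31  0.09 -2.56] [ 0.5101 -0.1483  0.1045] 23.75
[ 0.38 -0.57  1.08] [ 0.5099 -0.1482  0.1042] 23.8
[-0.65 -1.1  -0.67] [ 0.5099 -0.1483  0.1042] 23.85
```

Contact. A touch lower, then release and retreat.

send_rows(
  commands=[
    [1,[0,0,-0.005],[0,0,0]],
    [1,[0,0,0],[0,0,0]],
    [0,[0,0,0],[0,0,0]],
    [0,[0,0,0],[0,0,0]],
    [0,[0,0,0],[0,0,0]],
    [0,[0,0,0],[0,0,0]],
    [0,[0,0,0.06],[0,0,0]],
    [0,[0,0,0.15],[0,0,0]],
    [0,[0,0,0.17],[0,0,0]],
    [0,[0,0,0.1],[0,0,0]],
    [0,[0,0,0],[0,0,0]],
  ],
)

```text
clock: 24.95
tool_pos: [0.5091, -0.1487, 0.2273]
orientation: [-179.4, 0.3, -177.9]
force: [0.7, -0.1, 0.3]
opening: 0.0873
```

send_rows(
  commands=[
    [0,[-0.02,0.12,-0.01],[0,0,-0.002]],
    [0,[-0.028,0.15,-0.02],[0,0,-0.002]],
    [0,[-0.028,0.15,-0.03],[0,0,-0.003]],
    [0,[-0.028,0.15,-0.03],[0,0,-0.003]],
    [0,[-0.028,0.14,-0.03],[0,0,-0.003]],
    [0,[-0.02,0.1,-0.02],[0,0,-0.002]],
    [0,[0,0,0],[0,0,0]],
    [0,[0,0,0],[0,0,0]],
  ],
)

```text
clock: 25.75
tool_pos: [0.4682, 0.06, 0.1886]
orientation: [-179.3, 0.4, 176.3]
force: [-0.8, 0.2, 0.7]
opening: 0.0875
```

```bash
python3 wr.py w5;  python3 -c "
from h import *
s=snapshot('scene'); cv2.imwrite('pics/s5.png',cv2.resize(s['color'][60:260,160:460],None,fx=2.5,fy=2.5))"
```

```text
[0.4682 0.06   0.1886] [-179.33    0.37  176.32] [-0.78  0.18  0.75] 25.75
[321. 215.] 7432 [0.4664 0.0621 0.1223] [466.6  64.4] [64.9 65.4] 86.47898864746094
```

View pics/w5.png

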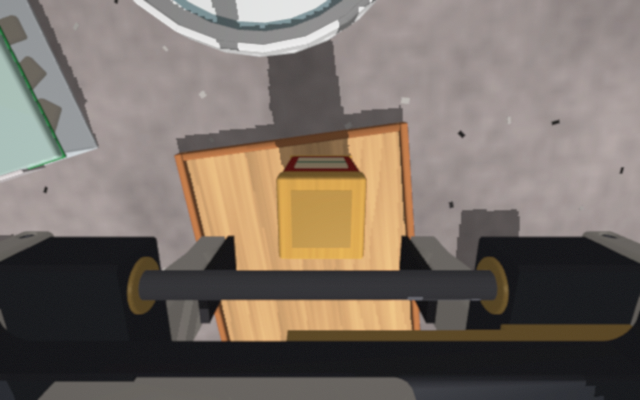

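View pics/s5.png

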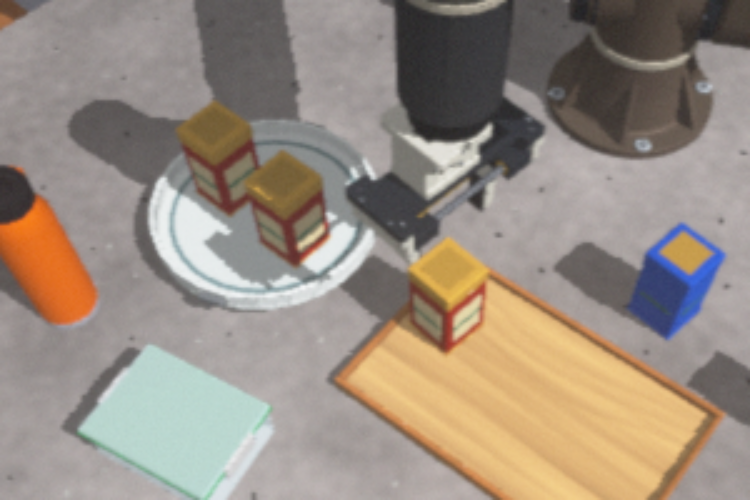

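Both light tins (A, B) stand upright on the turntable. C is centred under the gripper, so I'm descending.

send_rows(
  commands=[
    [0,[-0.006,0.036,-0.03],[0,0,0]],
    [0,[0,0,-0.12],[0,0,0]],
    [0,[0,0,-0.12],[0,0,0]],
    [0,[0,0,-0.1],[0,0,0]],
    [0,[0,0,-0.04],[0,0,0]],
    [0,[0,0,0],[0,0,0]],
  ],
)

```text
clock: 26.45
tool_pos: [0.4678, 0.0663, 0.082]
orientation: [-179.5, 0.6, 175.8]
force: [-0.1, -0.1, 0.4]
opening: 0.0875
```

send_rows(
  commands=[
    [0,[-0.004,-0.008,-0.008],[0,0.0015,0]],
    [0,[0,0,0],[0,0,0]],
    [1,[0,0,0],[0,0,0]],
    [1,[0,0,0],[0,0,0]],
    [1,[0,0,0],[0,0,0]],
    [1,[0,0,0],[0,0,0]],
    [1,[0,0,0],[0,0,0]],
  ],
)

```text
clock: 27.15
tool_pos: [0.4678, 0.0641, 0.0819]
orientation: [-179.5, 0.1, 175.6]
force: [0.8, -0.1, -3.6]
opening: 0.0639
```

send_rows(
  commands=[
    [1,[0,0,0.06],[0,0,0]],
    [1,[0,0,0.1],[0,0,0]],
    [1,[0,0,0.12],[0,0,0]],
    [1,[0,0,0.12],[0,0,0]],
    [1,[0,0,0.12],[0,0,0]],
    [1,[0,0,0.12],[0,0,0]],
    [1,[0,0,0.08],[0,0,0]],
    [1,[0,0,0.04],[0,0,0]],
    [1,[0,0,0],[0,0,0]],
    [1,[0,0,0],[0,0,0]],
    [1,[0,0,0],[0,0,0]],
  ],
)

```text
clock: 28.25
tool_pos: [0.4597, 0.0619, 0.2709]
orientation: [-179.3, -0.7, 175.5]
force: [-0.3, 0.4, -4.8]
opening: 0.0642
```

```bash
python3 wt.py
```

```text
[ 1.000e-02  8.700e-02 -4.886e+00  4.600e-01  6.200e-02  2.720e-01
  1.470e-01 -1.290e-01  2.000e-03] [0.296 0.378 0.473 0.    0.    0.001 0.028 0.035 0.036] [-179.3306884    -0.64100093  175.51646491] 28.95 0.06456548553510469
```

```bash
python3 - <<'E'
from h import *
s=snapshot("top"); cv2.imwrite("pics/t6.png",s["color"])
z=s["z_map"]; K=np.array(s["mtx"]); R=RT(s["attitude"])
vv,uu=np.mgrid[0:400,0:640]
W=(np.stack([uu,vv,np.ones_like(uu)],-1)@np.linalg.inv(K).T*z[...,None])@R.T+np.array(s["xyz"])
m=(W[...,2]>.13)&(W[...,2]<.16)&(W[...,1]<0)&(W[...,1]>-.4)&(W[...,0]<.65)&(W[...,0]>.35)
n,l,st,ce=cv2.connectedComponentsWithStats(m.astype(np.uint8))
for i in range(1,n):
    if st[i,4]<50: continue
    p=W[l==i]; r=cv2.minAreaRect((p[:,:2]*1000).astype(np.float32)); print(ce[i].round(),st[i,4],p.mean(0).round(4),np.round(r[0],1),np.round(r[1],1),r[2])
s=snapshot("scene"); cv2.imwrite("pics/s6.png",s["color"])
E
```

```text
[396. 207.] 492 [ 0.5112 -0.1495  0.1448] [ 511.5 -150.4] [63.4 65.6] 0.5335100889205933
[436. 206.] 499 [ 0.5117 -0.2697  0.1446] [ 511.8 -271.1] [63.4 65.4] 0.15894821286201477
```

View pics/t6.png

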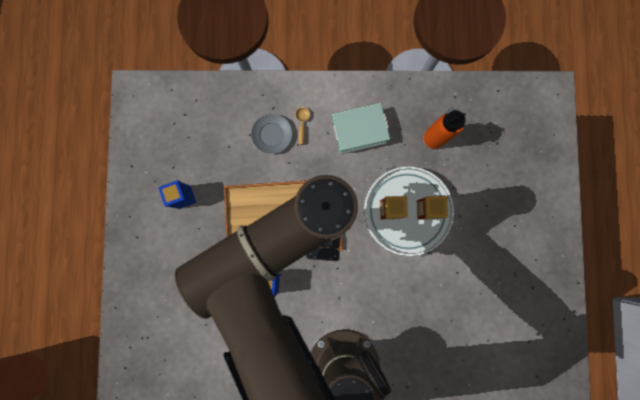

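View pics/s6.png

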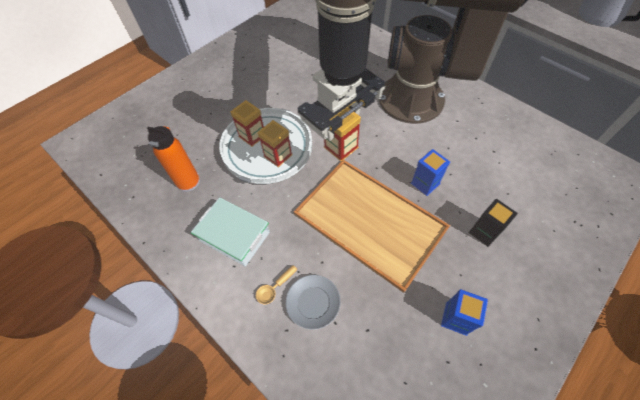

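```bash
python3 -c "
from h import *
print(order.close_job())"
```

```text
the job is handed in; nothing more can be done
None
```

The two lighter tins are standing on the turntable. The heaviest is still in the grip, upright and still, with its base about 20 cm above the worktop. I handed the job in at about 29 s on the robot's clock; it reports no verdict.

- **Weights:** the tin farthest from the organizer read about 2.1 N, the middle one about 2.9 N, and the one nearest the organizer about 4.7 N (4.9 N on the final lift). I set that nearest, heaviest tin back on the tray while I put the other two away. The margin is about 1.8 N, well above the sensor noise of about 0.5 N per reading, which I averaged out.
- **Turntable tins:** the last top view shows both lids at 0.145 m, the right height for tins standing flat. They sit about 60 mm from the axis and 120 mm apart.
- **Held tin:** the gripper opening is steady at 64 mm and the tool tilt is under 1°. The 20 cm base height is worked out from the grasp (tool at 0.272 m), not measured directly.
- **Other objects:** the flask, snack box, saucer, spoon and look-alike tins appear unmoved in the pictures. I judged this by eye.

None of the checks failed. Single force readings at touch-down were noisy and seemed to lag, so I averaged or repeated them before letting go.

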